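# Open the dust cover and store the sample tube

## Robot

A 6-joint arm with a two-finger parallel gripper is mounted at the origin on a cart in front of the work surface, level with it; the furniture and walls round the work are solid. World frame = base frame: x ahead of the robot, y to its left, z up, the work surface at z = 0. Lengths are in mm, angles in rad, forces in N, time in s.
With the tool pointing down it reaches from about 400 to 925 mm from the base axis. Payload 12.5 kg.
Tool frame: the origin (TCP) lies at the very end of the fingers, on their centre line; the grasp point (between the pads) lies 19 mm behind it (env.grasp_offset is the distance from the TCP to the grasp point, in mm); z points along the fingers, y is the direction in which the jaws open and shut (so a half turn about z gives the same grasp; the last joint's range is limited). The gripper opens to 95 mm and grips with 3 to 60 N. Pads are 20 mm wide; open, the fingers measure 119 mm over their backs; the gripper's body (75 mm by 180 mm) begins 59 mm behind the grasp point.
Start: joints at [-1.217, 0.491, 1.559, -0, 1.092, -0.106], TCP at [277.38, -560.096, 214.661] pointing down, gripper open.
Joint ranges: [-3.1, 3.1], [-0.84, 2.19], [0.05, 2.79], [-1.13, 4.28], [0.06, 2.93], [-2.69, 2.69]. Speed limits (rad/s): [2.22, 2.22, 2.79, 3.14, 3.14, 3.14].

## Interface

Orientations are given as [roll, pitch, yaw] about the fixed x, y, z axes, in that order (R = Rz(yaw) Ry(pitch) Rx(roll)).
In Python, from cell import env gives the robot as it stands. The module is installed in compiled form; this text tells all that it offers.
- The arm moves only by the shell command python3 -m pendant 'ROWS'. ROWS is JSON, one flat list of numbers, 5 for each row, row after row: the shift along the tool's x, y, z as a fraction of full scale, then the turn about the tool's z as a fraction of full scale, then the gripper's target within -1 to 1 (shut at 1, half-way at 0, fully open at -1). In form: [x, y, z, turn, grip, x, y, z, turn, grip, ...]. A call has 1 to 10 rows; each row shifts and turns the commanded pose from where the row before left it, along the tool's axes as they then stand; what a row does not reach is not made up. Full scale, the value 1, is 0.4 m for a shift and 180 degrees for a turn. A row lasts 1/8 s, in which the tool goes at most 62.5 mm and 10.7 degrees, less where a joint would pass 70% of its speed; a pose out of reach is approached as far as the arm can. A call with a number of a shift or a turn outside -1 to 1 is refused whole. A call with a gripper value outside its range is refused whole. The fingers move at their own pace and stop on an object; the grip force is fixed at half the most. Time passes only in rows, so rows that do not move let the fingers close. It gives the time, the measured TCP pose, the force and the opening at its end, in the units of the state.
- env.state(): the state, without advancing time (a new reading comes with each control period).
- env.read_camera(name): name is "scene" or "top"; returns the picture (420x560x3 uint8, red, green, blue); there is no depth.
- env.camera_model(name): a dict with "fx", "fy", "cx", "cy" (pixels), "view" (4x4, takes a point from world to camera coordinates). Camera axes: x right, y down, z forward; pixel columns grow to the right and rows downward; lengths in mm; the calibration is good to about 2 mm. A picture is of the moment at which its call begins. camera_model takes no time and is no camera call.
- env.job_done(): hands the job in, once; it reports no verdict.
Trained networks look in the newest picture that a camera, given by its name, has taken for a name from the list of things; names that differ only in an ending like _2 or _b are one class to them, and where a whole thing is asked for, a point or a joint stands for the part that bears it (a point fixed in the world has none). Each returns a list of dicts, best first, with "confidence" (0 to 1); they miss things now and then, are a little off and sometimes report something else, mostly with a low value. They report only what shows in the picture. A call takes as long as a camera call.
- env.masks_of(thing, camera): "region" (420x560 bool, what is visible of it).
- env.landmark_of(thing, camera): "xyz" ([x, y, z] in mm, in world coordinates, good to about 4 mm: a listed point, or the origin of a listed thing).
The state is a dict: "t": time; "joints": joint angles; "qvel": joint speeds; "tau": joint torques, N m; "eef_pos": TCP position; "tcp_rot": TCP orientation; "ft_force": force on the tool from outside, world axes, zero at the start; "moment": the same for the moment, N m; "opening": opening from 0.0 (shut) to 1.0 (fully open).
Only numpy, scipy, OpenCV 4.12 (cv2) and the standard library are available. Lean on these libraries where they do the work, as an engineer would, in place of code of your own. Each camera call takes 0.05 s, during which the arm holds its last target.

## Task

Swing the storage port's dust cover all the way aside on its pin to its stop, so that the port is open. Then take the sample tube out of the sloping rest and stand it upright in the open port, grey cap up: lower it to the bottom before letting go, and leave the cover aside. Do not disturb the other things on the table.

Things in the scene. Friction and masses are not known exactly. Their poses are not given: they have to be found in the camera images.
- port: Storage port: aluminium block 56 (x) x 112 (y) x 55 mm high, bolted down (steel foot 50 x 136 x 8 mm, bolt heads to 13 mm high; brass fitting 11 mm out of the -x face). Origin on the table under its middle; z up, x away from the robot, turned up to 0.25 rad. Its well is at y = -28 mm, the cover's pin at y = +28 mm. It stands left or right of the robot's middle.
- port_mouth (a point): Centre of the mouth of the port's well, on the flat top of the block. The well is round, 36 mm across, 38 mm deep, open upward, with a 2 mm chamfer. Axes are the block's: y points to the cover's pin, 56 mm away.
- port_floor (a point): Centre of the well's flat floor, 38 mm under the mouth (17 mm above the table); axes are the block's.
- cover_pin (a point): On the axis of the single upright steel pin about which the dust cover swings, level with the upper face of the cover's plate (5.5 mm above the block's top). The pin's head, 13 mm across, rises 8.5 mm above this point. Axes are the block's.
- cover (a joint): Angle of the dust cover: 0 = lying centrally over the well; grows as it swings clockwise seen from above (from the block's -y side toward its -x side, the robot's) to a stop at 1.6 rad. Friction (0.06 N m, about 1.1 N at the knob) keeps it where it is left; no spring. Starts between 0 and 0.15.
- cover_knob (a point): Centre of the cover's upright black knob, half-way up: 16 mm across (12 mm at its foot), top 12.5 mm above this point. It stands at the centre of the cover's round steel plate (54 mm across, 4 mm thick, upper face 14.5 mm below this point), 56 mm from the pin, and travels with the cover on a circle about the pin. Its y axis points from knob to pin.
- tube_mid (a point): Centre of the sample tube: whitish clear sleeve with a grey cap at its upper end, 21 mm thick, 73 mm long; it touches like a square bar 20 (its x) x 21 (its z) x 70 mm (its y). y points along it from the cap to the foot, 35 mm away (upright cap up: y straight down). About 60 g. Starts in the sloping rest, leaning 35 degrees from upright with its upper end toward the robot.
- tube_foot (a point): Centre of the tube's foot, the lower end without the grey cap, 35 mm from tube_mid; axes as for tube_mid.
- rest: Black rest bolted down, origin under the middle of its 80 x 56 mm base; x away from the robot, z up, turned up to 0.5 rad. A channel leaning 35 degrees toward -x, open at the top and to +x, holds the lower 32 mm of the tube between side walls (32 mm over all in y); a 13 mm wide tongue goes on under it to 48 mm. The upper 38 mm is free at both y sides. The tube is drawn out along its length.
- wafer_case: Bystander, to be left alone: flat round grey wafer case, 73 mm across, 13 mm high; origin at the centre of its underside.
- kapton_roll: Bystander, to be left alone: roll of amber tape lying flat, 60 mm across, 16 mm high; origin at the centre of its underside.
- ipa_bottle: Bystander, to be left alone: amber dropper bottle, 39 mm across, 108 mm high; origin at the centre of its underside.
- objective_can: Bystander, to be left alone: white screw can with black lid, 47 mm across, 62 mm high; origin at the centre of its underside.
- cal_box: Bystander, to be left alone: flat blue box 50x50x13 mm; origin at the centre of its underside.
- clear_box: Bystander, to be left alone: clear lidded box 59x71x22 mm; origin at the centre of its underside.
- tip_box_1: Bystander, to be left alone: flat grey box with clear lid 45x62x16 mm; origin at the centre of its underside.

How it is judged (in metres and radians):
On the way, in this order (a step that is already met when the one before it is completed fails the run):
1. the dust cover is swung all the way aside, the tube not yet in the port (value of joint cover above 1.4 rad and distance between tube_foot and port_floor above 0.06 m), for 0.2 s.
2. the tube stands in the port (horizontal distance between tube_foot and port_floor below 0.014 m and z of tube_foot in the frame of port_floor below 0.006 m and angle between tube_mid's own y axis and vertical above 2.89 rad), for 0.2 s.
At the end, for the whole second after the job is handed in: The cover stands aside at 1.4 rad or more (stop at 1.6); the tube stands in the well, cap up, its foot within 6 mm of the floor and 14 mm of the well's axis, within 0.25 rad of upright, at rest and released (all of step 2 and value of joint cover above 1.4 rad and linear speed of tube below 0.03 m/s and angular speed of tube below 0.3 rad/s and contact force between tube and the fingers below 0.1 N); the robot touches nothing.
It fails at once if the tube is let go over the port, with its foot more than 20 mm above the well's floor (horizontal distance between tube_foot and port_floor below 0.016 m and z of tube_foot in the frame of port_floor above 0.02 m and contact force between tube and the fingers below 0.05 N).
It fails at once if one of the bystanders is disturbed (moved more than 25 mm) (distance of any of wafer_case, kapton_roll, ipa_bottle, objective_can, cal_box, clear_box, tip_box_1 from where it was at the start of the episode above 0.025 m).
It also fails if it takes over 54 s, if anything falls off the work surface, if the arm or the gripper's body presses on something with over 40 N, if the wrist force passes 120 N, or if a joint passes its speed limit or range.

## Working session

There is one attempt and no reset: what is moved stays moved. The work goes in short steps, Python scripts to look and compute and a shell command to move; the robot and the scene stay as the last step left them, time stands still between calls to the robot, and variables do not carry over. Pictures are saved under pics/ and viewed, and the job is handed in when it is done.

```bash
mkdir -p pics
python3 - <<'E'
from cell import env
import cv2
print(env.state())
for c in("scene","top"):
    im=env.read_camera(c); cv2.imwrite(f"pics/{c}0.png",im[:,:,::-1])
    m=env.camera_model(c); print(c,m)
    for t in ["port","port_mouth","port_floor","cover_pin","cover_knob","tube_mid","tube_foot","rest","wafer_case","kapton_roll","ipa_bottle","objective_can","cal_box","clear_box","tip_box_1"]:
        try:
            r=env.landmark_of(t,c); print(t,[( [round(float(v)) for v in d['xyz']],round(float(d['confidence']),2)) for d in r[:2]])
        except Exception as e: print(t,e)
print(env.state()['t'],env.grasp_offset)
E
```

```text
{'t': 0.0, 'joints': array([-1.21664971e+00,  4.91524425e-01,  1.55945747e+00, -1.96589697e-05,
        1.09165703e+00, -1.05618547e-01]), 'qvel': array([ 0.00207262, -0.00041017, -0.00044505,  0.00080953,  0.00143514,
       -0.00033319]), 'tau': array([-3.90903206e-04, -6.12630343e+01, -2.58182824e+01,  6.91163982e-02,
        4.80283226e-02, -3.14533713e-05]), 'eef_pos': array([ 277.25891471, -559.87110266,  214.08080409]), 'tcp_rot': array([-3.14055038e+00, -9.29611256e-05,  4.59774189e-01]), 'ft_force': array([-0.15594814, -0.39568458, -0.07807642]), 'moment': array([ 0.01366166, -0.0081973 , -0.0775177 ]), 'opening': 0.9996783591423563}
scene {'fx': 434.7263993255328, 'fy': 434.7263993255328, 'cx': 282.9489728651197, 'cy': 212.71768768534824, 'view': array([[-7.84327551e-01, -6.20330522e-01,  4.50949646e-03,
         3.91659683e+02],
       [-3.49268446e-01,  4.35573680e-01, -8.29630714e-01,
         2.90861915e+02],
       [ 5.12681036e-01, -6.52277251e-01, -5.58294315e-01,
         1.04905089e+03],
       [ 0.00000000e+00,  0.00000000e+00,  0.00000000e+00,
         1.00000000
[... 1059 characters left out ...]
        1.00000000e+00]])}
port [([458, -223, 2], 0.58)]
port_mouth [([470, -254, 51], 0.62)]
port_floor [([464, -252, 15], 0.85)]
cover_pin [([457, -198, 58], 0.77), ([692, 304, -4], 0.25)]
cover_knob [([464, -253, 76], 0.69)]
tube_mid [([455, 276, 55], 0.56)]
tube_foot [([468, 286, 24], 0.65), ([451, 275, 0], 0.19)]
rest [([450, 274, 2], 0.54)]
wafer_case [([420, 65, 0], 0.62), ([462, -249, 21], 0.58)]
kapton_roll [([408, -51, 0], 0.62), ([570, 376, 0], 0.51)]
ipa_bottle [([635, 352, 3], 0.61)]
objective_can [([693, 302, -4], 0.76)]
cal_box [([572, 376, -1], 0.45)]
clear_box [([427, -484, 3], 0.93), ([470, 284, 24], 0.24)]
tip_box_1 [([406, -404, 2], 0.71), ([468, -251, 53], 0.7)]
1.6 18.8
```

View pics/scene0.png

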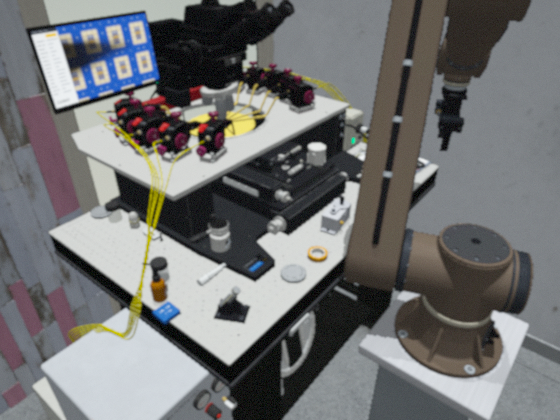

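View pics/top0.png

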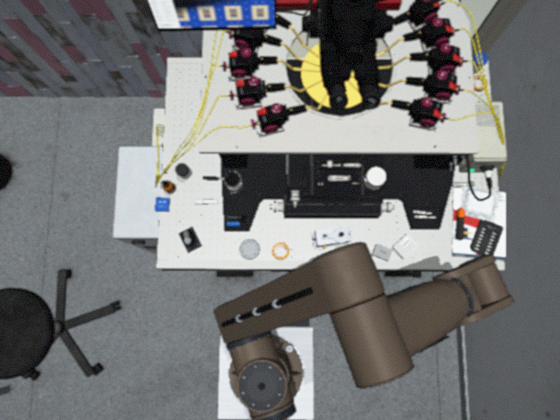

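Run:
```python
import cv2,numpy as np
a=cv2.imread("pics/scene0.png");b=cv2.imread("pics/top0.png")
def z(im,x,y,w,h,k): return cv2.resize(im[y:y+h,x:x+w],None,fx=k,fy=k,interpolation=cv2.INTER_CUBIC)
cv2.imwrite("pics/c0.png",np.hstack([z(a,310,190,50,60,8),z(b,300,215,50,60,8)]))
cv2.imwrite("pics/c1.png",np.hstack([z(a,205,275,50,60,8),z(b,165,210,50,60,8)]))
```

```text
(no output)
```

View pics/c0.png

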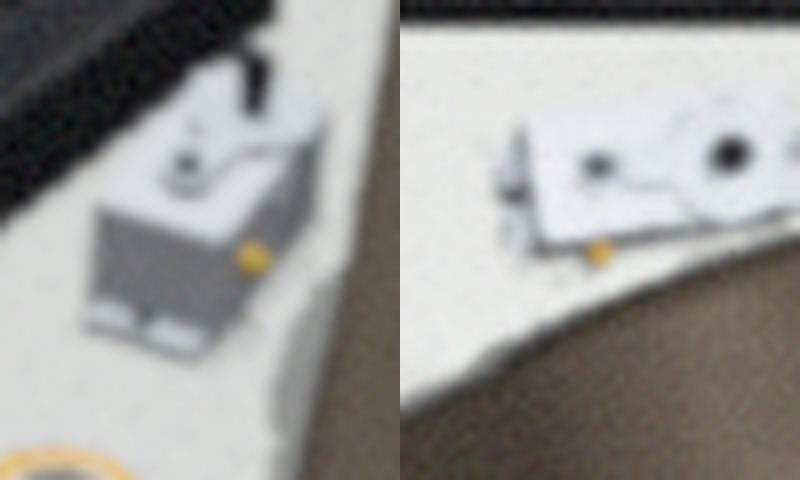

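View pics/c1.png

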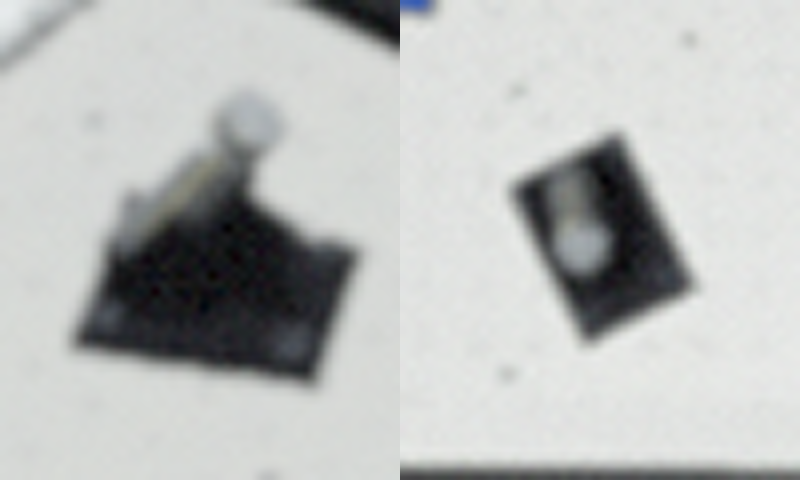

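```bash
cat > h.py <<'E'
import numpy as np,cv2
from cell import env
def P(c):
    m=env.camera_model(c);K=np.array([[m['fx'],0,m['cx']],[0,m['fy'],m['cy']],[0,0,1]]);return K@np.array(m['view'])[:3]
def tri(ps,pt):
    X=cv2.triangulatePoints(P('scene'),P('top'),np.array(ps,float).reshape(2,1),np.array(pt,float).reshape(2,1)).ravel();return X[:3]/X[3]
def proj(c,X):
    p=P(c)@np.append(X,1);return p[:2]/p[2]
def plane(c,uv,z):
    p=P(c);H=np.c_[p[:,0],p[:,1],p[:,2]*z+p[:,3]];q=np.linalg.solve(H,[uv[0],uv[1],1]);return np.array([q[0]/q[2],q[1]/q[2],z])
E
python3 - <<'E'
from h import *
np.set_printoptions(precision=1,suppress=True)
sc=lambda x,y,ox,oy:(ox+x/8-.44,oy+y/8-.44)
print('knobtop',tri(sc(256,62,310,190),sc(330,153,300,215)))
print('knob plane87', plane('scene',sc(256,58,310,190),87),plane('top',sc(330,153,300,215),87))
print('pin',tri(sc(186,163,310,190),sc(198,165,300,215)))
print('pin plane 69',plane('scene',sc(186,160,310,190),69),plane('top',sc(198,165,300,215),69))
for n,u in dict(a=(112,187),b=(220,132),c=(295,290),d=(188,340)).items(): print('rest',n,plane('top',sc(*u,165,210),5))
for n,u in dict(a=(75,348),b=(318,380),c=(358,250)).items(): print('rest sc',n,plane('scene',sc(*u,205,275),4))
print('cap',tri(sc(250,125,205,275),sc(182,242,165,210)))
# foot
print('foot',tri(sc(128,245,205,275),sc(172,175,165,210)))
# block top corners
for n,u in dict(a=(98,207),b=(222,240),).items(): print('blk sc',n,plane('scene',sc(*u,310,190),55))
for n,u in dict(a=(128,115),b=(148,242)).items(): print('blk top',n,plane('top',sc(*u,300,215),55))
E
```

```text
knobtop [ 458.1 -251.6   85.4]
knob plane87 [ 458.5 -252.    87. ] [ 457.9 -251.5   87. ]
pin [ 455.3 -197.6   65.8]
pin plane 69 [ 453.8 -195.3   69. ] [ 455.1 -197.3   69. ]
rest a [469.8 314.7   5. ]
rest b [494.7 267.7   5. ]
rest c [424.3 231.7   5. ]
rest d [402.  278.1   5. ]
rest sc a [468.  316.2   4. ]
rest sc b [400.2 278.7   4. ]
rest sc c [427.  230.6   4. ]
cap [435.2 266.5  81.2]
foot [473.4 285.3  20.3]
blk sc a [ 473.3 -163.8   55. ]
blk sc b [ 423.  -175.1   55. ]
blk top a [ 478.6 -168.5   55. ]
blk top b [ 423.7 -176.6   55. ]
```

```bash
python3 -m pendant '[0,0,0,-0.053,-1,0,0,0,-0.053,-1,0,0,0,-0.053,-1,0,0,0,-0.053,-1,0,0,0,-0.053,-1,0,0,0,-0.053,-1,0,0,0,-0.054,-1,0,0,0,0,-1]'; python3 -c "
from h import *
for z in(50,150,250): print(plane('top',(300,152),z),plane('top',(300,215),z), plane('scene',(180,187),z),plane('scene',(340,107),z))"
```

```text
t: 2.6
eef_pos: [277.4, -560.1, 214.7]
tcp_rot: [-3.142, 0.0, 1.627]
ft_force: [0.2, -1.0, 0.4]
opening: 1.002
[ 756.07381181 -115.25547746   50.        ] [ 528.07727193 -115.09032075   50.        ] [963.37908566  -6.37261458  50.        ] [  948.31982711 -1028.03514449    50.        ]
[ 723.83311352 -112.61558077  150.        ] [ 509.6379288  -112.46042152  150.        ] [822.46065071  97.71529968 150.        ] [ 809.34396851 -792.15737775  150.        ]
[ 691.59241523 -109.97568408  250.        ] [ 491.19858568 -109.83052229  250.        ] [681.54221576 201.80321394 250.        ] [ 670.3681099  -556.27961101  250.        ]
```

```bash
python3 -m pendant '[0.093,0.062,0,0,-1,0.093,0.062,0,0,-1,0.093,0.062,0,0,-1,0.093,0.062,0,0,-1,0.093,0.062,0.05,0,-1,0.093,0.062,0.05,0,-1,0.093,0.062,0.05,0,-1,0.093,0.062,0.05,0,-1,0,0,0.05,0,-1,0,0,0,0,-1]'
python3 - <<'E'
from h import *
np.set_printoptions(precision=1,suppress=True)
ims=[]
for c in('scene','top'):
    im=env.read_camera(c);cv2.imwrite(f'pics/{c}1.png',im[:,:,::-1])
    for t in('cover_knob','cover_pin','port'):
        print(c,t,[(np.array(d['xyz']),round(d['confidence'],2)) for d in env.landmark_of(t,c)[:2]])
    u,v=proj(c,[458.2,-251.7,75]).astype(int)
    ims.append(cv2.resize(im[v-40:v+40,u-40:u+40,::-1],None,fx=5,fy=5,interpolation=cv2.INTER_CUBIC))
cv2.imwrite('pics/c2.png',np.hstack(ims))
E
```

```text
t: 3.85
eef_pos: [458.1, -250.9, 113.8]
tcp_rot: [-3.14, -0.001, 1.626]
ft_force: [-0.7, 0.3, -0.3]
opening: 1.0
scene cover_knob [(array([ 463.1, -255.7,   71.4]), 0.64), (array([689.6, 300.9,  -1.6]), 0.64)]
scene cover_pin [(array([ 460. , -197.6,   63.1]), 0.72)]
scene port [(array([ 460.3, -224.4,   -0.3]), 0.94)]
top cover_knob []
top cover_pin []
top port [(array([451.7, 273.5,  55.9]), 0.71)]
```

View pics/c2.png

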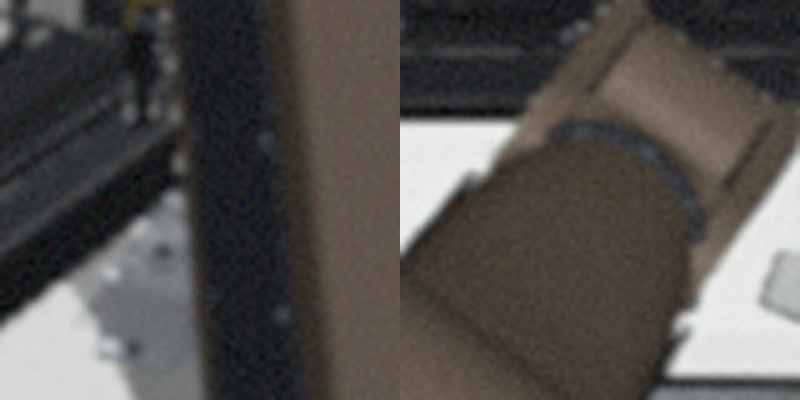

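```bash
python3 -m pendant '[0,0,0.04,0,-1,0,0,0.04,0,-1,0,0,0.033,0,-1,0,0,0,0,1,0,0,0,0,1,0,0,0,0,1,0,0,0,0,1,0,0,0,0,1,0,0,0,0,1,0,0,0,0,1]'; python3 -c "
from h import *
print(env.state()['ft_force'])"
```

```text
t: 5.5
eef_pos: [458.3, -251.6, 69.5]
tcp_rot: [3.142, 0.0, 1.628]
ft_force: [0.4, -0.4, -0.2]
opening: 0.319
[ 0.39915506 -0.35083483 -0.19770499]
```

```bash
python3 -m pendant '[0,0,0,0,1,0,0,0,0,1,0,0,0,0,1,0,0,0,0,1,0,0,0,0,1]'
```

```text
t: 6.12
eef_pos: [458.4, -251.7, 69.4]
tcp_rot: [3.141, 0.0, 1.628]
ft_force: [1.1, -0.8, -0.6]
opening: 0.159
```

```bash
python3 -m pendant '[0.002,-0.024,0,0.055,1,0.002,-0.024,0,0.055,1,0.002,-0.024,0,0.055,1,0,0,0,0,1]'
```

```text
t: 6.62
eef_pos: [430.1, -245.0, 69.5]
tcp_rot: [-3.141, -0.001, 1.107]
ft_force: [6.3, 5.6, -2.2]
opening: 0.159
```

```bash
python3 -m pendant '[0.003,-0.024,0,0.055,1,0.003,-0.024,0,0.055,1,0.003,-0.024,0,0.055,1,0,0,0,0,1]'
```

```text
t: 7.12
eef_pos: [410.2, -225.9, 69.5]
tcp_rot: [3.14, -0.001, 0.589]
ft_force: [8.7, 2.8, -4.9]
opening: 0.165
```

```bash
python3 -m pendant '[0.004,-0.024,0,0.055,1,0.004,-0.024,0,0.055,1,0.001,-0.012,0,0.028,1,0,0,0,0,1]'
```

```text
t: 7.62
eef_pos: [402.9, -204.4, 69.5]
tcp_rot: [3.139, -0.002, 0.157]
ft_force: [0.3, -10.7, -6.1]
opening: 0.162
```

```bash
python3 -m pendant '[0,-0.006,0,0.01,1,0,0,0,0,1]'
```

```text
t: 7.88
eef_pos: [403.1, -204.1, 69.6]
tcp_rot: [3.136, -0.003, 0.128]
ft_force: [-4.1, -27.6, -10.9]
opening: 0.158
```

```bash
python3 -m pendant '[0,0.006,0,0,1,0,0,0,0,-1,0,0,0,0,-1,0,0,0,0,-1,0,0,0,0,-1,0,0,0,0,-1]';  python3 -m pendant '[0,0,-0.05,0,-1,0,0,-0.1,0,-1,0,0,-0.1,0,-1,0,0,-0.05,0,-1,0,0,0,0,-1]'
```

```text
t: 8.62
eef_pos: [402.0, -203.1, 69.4]
tcp_rot: [-3.142, 0.0, 0.127]
ft_force: [0.8, 1.1, 0.6]
opening: 0.628
t: 9.25
eef_pos: [402.4, -203.3, 190.4]
tcp_rot: [3.14, -0.002, 0.127]
ft_force: [-0.1, 0.4, -0.4]
opening: 0.997
```

```bash
python3 -m pendant '[0,0,0,-0.057,-1,0,0,0,-0.057,-1,0,0,0,0,-1]'; python3 -m pendant '[0.07,-0.11,0,0,-1,0.07,-0.11,0,0,-1,0.07,-0.11,0,0,-1,0.07,-0.11,0,0,-1,0.07,-0.11,0,0,-1,0.07,-0.11,0,0,-1,0,0,0,0,-1]'
python3 - <<'E'
from h import *
np.set_printoptions(precision=1,suppress=True)
ims=[]
for c in('scene','top'):
    im=env.read_camera(c);cv2.imwrite(f'pics/{c}2.png',im[:,:,::-1])
    for t in('cover_knob','cover_pin','port','port_mouth','port_floor','tube_mid','tube_foot','rest'):
        print(c,t,[(np.array(d['xyz']),round(d['confidence'],2)) for d in env.landmark_of(t,c)[:2]])
    u,v=proj(c,[445,-235,60]).astype(int)
    a=cv2.resize(im[v-30:v+30,u-30:u+30,::-1],None,fx=6,fy=6,interpolation=cv2.INTER_CUBIC)
    u,v=proj(c,[450,273,50]).astype(int);print(u,v)
    b=cv2.resize(im[v-30:v+30,u-30:u+30,::-1],None,fx=6,fy=6,interpolation=cv2.INTER_CUBIC)
    ims.append(np.hstack([a,b]))
cv2.imwrite('pics/c3.png',np.vstack(ims)[:720])
print(env.state()['eef_pos'])
E
```

```text
t: 9.62
eef_pos: [401.7, -202.9, 188.3]
tcp_rot: [-3.14, 0.001, 0.484]
ft_force: [0.6, 0.1, -0.4]
opening: 1.001
t: 10.5
eef_pos: [427.2, 111.4, 188.7]
tcp_rot: [-3.141, 0.001, 0.485]
ft_force: [0.0, -0.4, -0.5]
opening: 1.001
scene cover_knob [(array([ 407.3, -208.2,   72.5]), 0.7)]
scene cover_pin [(array([ 459.1, -196.7,   60.7]), 0.63)]
scene port [(array([ 460.6, -226.5,   -1.1]), 0.88)]
scene port_mouth [(array([ 466.6, -254. ,   55.7]), 0.69)]
scene port_floor [(array([ 467.4, -253. ,   19.3]), 0.73)]
scene tube_mid [(array([451.3, 276.3,  56.3]), 0.59), (array([448.3, 275.1,   1.1]), 0.54)]
scene tube_foot [(array([471.8, 286.6,  28.4]), 0.67)]
scene rest [(array([451. , 275.9,   2.8]), 0.59), (array([453.8, 274.8,  57.8]), 0.58)]
230 298
top cover_knob [(array([ 401.9, -205.8,   69.2]), 0.51), (array([ 428.3, -484.7,   -0.2]), 0.34)]
top cover_pin [(array([ 456.5, -197.8,   59.9]), 0.92)]
top port [(array([ 457.8, -220.9,    5.1]), 0.69)]
top port_mouth [(array([ 471. , -253.3,   52. ]), 0.79)]
top port_floor [(array([ 465.2, -247.7,   15.3]), 0.97), (array([409.6, -50.5,  -0.6]), 0.7)]
top tube_mid []
top tube_foot [(array([470.9, 283.4,  26.1]), 0.41)]
top rest [(array([690.4, 303.3,  -6.3]), 0.73), (array([450.5, 272.5,  -0.6]), 0.48)]
187 236
[427.6 108.7 189.4]
```

View pics/c3.png

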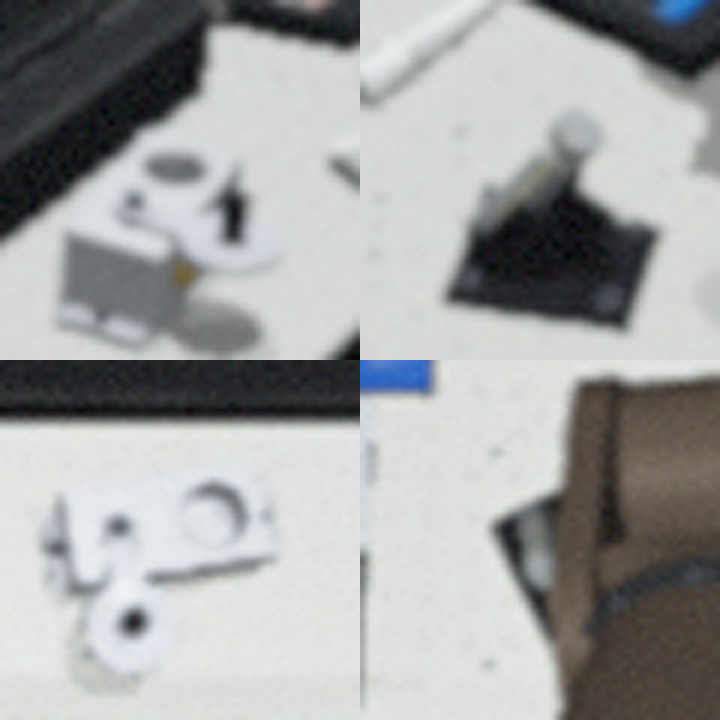

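Run:
```python
from h import *
np.set_printoptions(precision=1,suppress=True)
def o(c): return proj(c,[445,-235,60]).astype(int)-30
s=lambda c,x,y:o(c)+np.array([x,y])/6-.42
print('mouth',tri(s('scene',175,167),s('top',215,153)),plane('scene',s('scene',175,167),55),plane('top',s('top',215,153),55))
print('pin',tri(s('scene',134,196),s('top',119,163)))
# block corners: scene near-left(62,235) front (182? ) ; top corners
for q in((62,135),(270,108),(278,193),(75,228)): print('top c',plane('top',s('top',*q),55))
```

```text
mouth [ 464.2 -253.9   54.7] [ 463.5 -253.7   55. ] [ 464.6 -253.7   55. ]
pin [ 456.1 -198.    68. ]
top c [ 474.6 -166.2   55. ]
top c [ 490.8 -285.7   55. ]
top c [ 441.7 -289.3   55. ]
top c [ 421.1 -173.3   55. ]
```

```bash
python3 -m pendant '[0.071,-0.113,0,0,-1,0.071,-0.113,0,0,-1,0.071,-0.113,0,0,-1,0,0,0.1,0,-1,0,0,0.1,0,-1,0,0,0,0,-1,0,0,0,0,-1]'
python3 - <<'E'
from h import *
ims=[]
for c in('scene','top'):
    im=env.read_camera(c)
    u,v=proj(c,[440,268,75]).astype(int)
    ims.append(cv2.resize(im[v-30:v+30,u-30:u+30,::-1],None,fx=6,fy=6,interpolation=cv2.INTER_CUBIC))
cv2.imwrite('pics/c4.png',np.hstack(ims))
E
```

```text
t: 12.28
eef_pos: [440.4, 268.6, 110.5]
tcp_rot: [3.141, -0.001, 0.485]
ft_force: [-0.0, -0.9, -0.3]
opening: 0.998
```

View pics/c4.png

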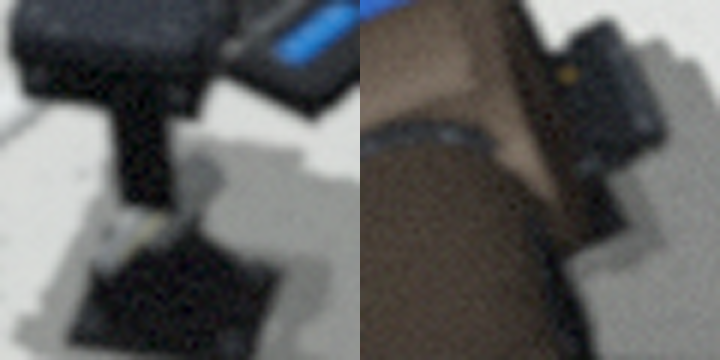

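```bash
python3 -m pendant '[0,0,0.05,0,-1,0,0,0.05,0,-1,0,0,0.036,0,-1,0,0,0,0,1,0,0,0,0,1,0,0,0,0,1,0,0,0,0,1,0,0,0,0,1,0,0,0,0,1,0,0,0,0,1]';python3 -m pendant '[0,0,0,0,1,0,0,0,0,1,0,0,0,0,1,0,0,0,0,1]'
```

```text
t: 13.62
eef_pos: [439.8, 268.4, 55.0]
tcp_rot: [3.142, 0.0, 0.485]
ft_force: [-0.4, 0.1, -0.2]
opening: 0.323
t: 14.12
eef_pos: [439.8, 268.4, 55.0]
tcp_rot: [3.142, 0.0, 0.485]
ft_force: [-0.1, 0.5, -0.3]
opening: 0.195
```

```bash
python3 -m pendant '[0,0,0,0,1,-0.007,0,-0.01,0,1,-0.014,0,-0.02,0,1,-0.014,0,-0.02,0,1,-0.014,0,-0.02,0,1,-0.014,0,-0.02,0,1,-0.014,0,-0.02,0,1,-0.014,0,-0.02,0,1,0,0,0,0,1]'
python3 - <<'E'
from h import *
ims=[]
for c in('scene','top'):
    im=env.read_camera(c)
    u,v=proj(c,[440,268,75]).astype(int)
    ims.append(cv2.resize(im[v-30:v+30,u-30:u+30,::-1],None,fx=6,fy=6,interpolation=cv2.INTER_CUBIC))
cv2.imwrite('pics/c5.png',np.hstack(ims))
E
```

```text
t: 15.25
eef_pos: [407.5, 251.4, 107.6]
tcp_rot: [3.141, -0.001, 0.485]
ft_force: [0.1, 0.1, 0.1]
opening: 0.199
```

View pics/c5.png

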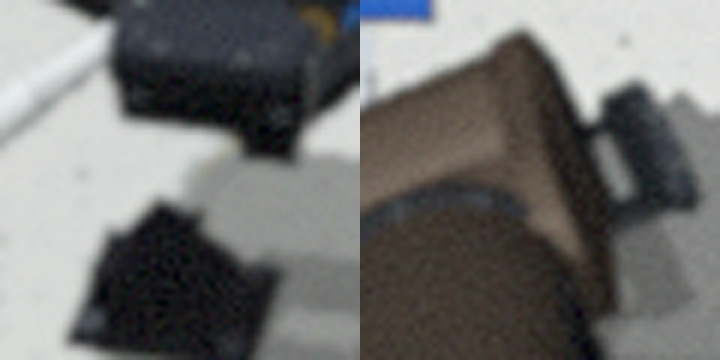

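```bash
python3 -m pendant '[0,0,-0.1,0,1,0,0,-0.1,0,1,0,0,0,-0.056,1,0,0,0,-0.056,1,0,0,0,-0.056,1,0,0,0,-0.056,1,0,0,0,-0.056,1,0,0,0,-0.056,1,0,0,0,-0.057,1,0,0,0,0,1]'
python3 - <<'E'
from h import *
for c in('scene','top'):
    im=env.read_camera(c)
    cv2.imwrite(f'pics/{c}6.png',im[:,:,::-1])
im=cv2.imread('pics/scene6.png');u,v=proj('scene',[407,251,180]).astype(int)
cv2.imwrite('pics/c6.png',cv2.resize(im[v-35:v+35,u-35:u+35],None,fx=8,fy=8,interpolation=cv2.INTER_CUBIC))
E
```

```text
t: 16.6
eef_pos: [407.6, 251.4, 186.7]
tcp_rot: [-3.141, 0.0, 1.718]
ft_force: [0.2, 0.5, -1.0]
opening: 0.2
```

View pics/c6.png

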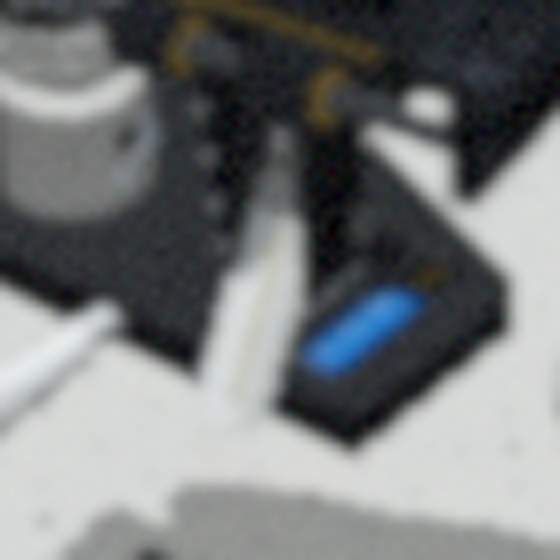

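Run:
```python
from h import *
o=proj('scene',[407,251,180]).astype(int)-35
for L in(50,55,60,65):
  for th in(25,35,45):
    s,c=np.sin(np.radians(th)),np.cos(np.radians(th))
    X=np.array([407.6-.149*L*s,251.4+.989*L*s,205.5-L*c])
    print(L,th,(proj('scene',X)-o)*8)
print((proj('scene',[407.6,251.4,205.5])-o)*8)
```

```text
50 25 [246.02174693 377.39052033]
50 35 [230.1628936  381.31130198]
50 45 [215.58888018 380.13709167]
55 25 [242.59925331 393.69244853]
55 35 [225.12816525 398.14826798]
55 45 [209.04202098 397.00710212]
60 25 [239.18370123 409.96131301]
60 35 [220.0956672  414.97777547]
60 45 [202.48739228 413.89713311]
65 25 [235.77506958 426.19721427]
65 35 [215.06539796 431.79982943]
65 45 [195.92498023 430.80722029]
[280.63317057 212.53033164]
```

```bash
python3 -m pendant '[-0.08,-0.004,0,0,1,-0.12,-0.004,0,0,1,-0.12,-0.004,0,0,1,-0.12,-0.004,0,0,1,-0.12,-0.004,0,0,1,-0.12,-0.004,0,0,1,-0.12,-0.004,0,0,1,-0.12,-0.004,0,0,1,-0.12,-0.004,0,0,1,-0.12,-0.004,0,0,1]';python3 -m pendant '[-0.12,-0.004,0,0,1,-0.12,-0.004,0,0,1,-0.06,0,0,0,1,0,0,0,0,1,0,0,0,0,1]'
python3 - <<'E'
from h import *
e=env.state()['eef_pos']
for c in('scene','top'):
    im=env.read_camera(c)
    cv2.imwrite(f'pics/{c}7.png',im[:,:,::-1])
    for t in('tube_foot','tube_mid'):
        print(c,t,[(np.array(d['xyz']).round(1),round(d['confidence'],2)) for d in env.landmark_of(t,c)[:2]])
im=cv2.imread('pics/scene7.png');u,v=proj('scene',e).astype(int)
cv2.imwrite('pics/c7.png',cv2.resize(im[v-35:v+35,u-35:u+35],None,fx=8,fy=8,interpolation=cv2.INTER_CUBIC))
E
```

```text
t: 17.95
eef_pos: [460.5, -211.5, 187.0]
tcp_rot: [3.142, 0.0, 1.716]
ft_force: [0.9, -0.5, -0.8]
opening: 0.196
t: 18.58
eef_pos: [474.9, -328.1, 186.8]
tcp_rot: [-3.141, -0.001, 1.718]
ft_force: [-0.2, 0.8, -1.0]
opening: 0.201
scene tube_foot [(array([635.2, 352.9,  -2.9]), 0.15)]
scene tube_mid []
top tube_foot [(array([692.7, 303.8,  -7.1]), 0.2)]
top tube_mid []
```

View pics/c7.png

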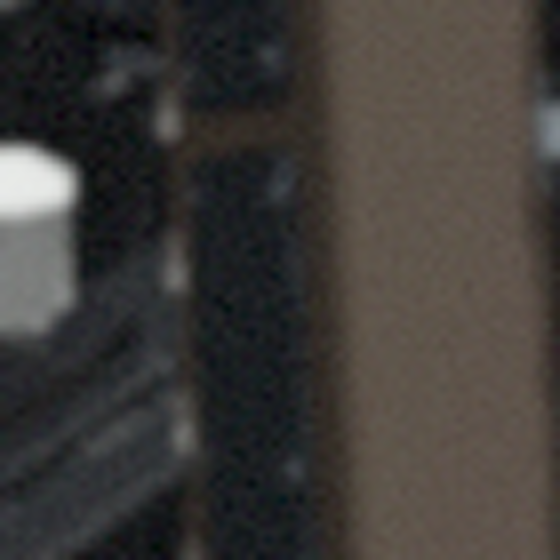

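```bash
python3 -m pendant '[-0.02,0,0,0,1,0,0,0.1,0,1,0,0,0.1,0,1,0,0,0.1,0,1,0,0,0.007,0,1,0,0,0,0,1]'
```

```text
t: 19.62
eef_pos: [476.8, -337.4, 65.2]
tcp_rot: [3.141, 0.001, 1.719]
ft_force: [-0.9, 0.6, 0.2]
opening: 0.196
```

```bash
python3 -m pendant '[0.02,0,0,0,1,0.02,0,0,0,1,0,0,0,0,1]'
```

```text
t: 20.0
eef_pos: [474.9, -321.8, 65.8]
tcp_rot: [3.139, 0.004, 1.72]
ft_force: [0.3, -5.3, 0.9]
opening: 0.198
```

```bash
python3 -m pendant '[0.012,0,0,0,1,0.012,0,0,0,1,0.012,0,0,0,1,0,0,0,0,1]'
```

```text
t: 20.5
eef_pos: [474.0, -309.1, 66.7]
tcp_rot: [3.136, 0.008, 1.72]
ft_force: [2.2, -9.7, 4.0]
opening: 0.201
```

```bash
python3 -m pendant '[0.012,0,0,0,1,0.012,0,0,0,1,0,0,0,0,1]'
```

```text
t: 20.88
eef_pos: [472.4, -299.2, 66.5]
tcp_rot: [3.136, 0.007, 1.72]
ft_force: [2.9, -8.3, 3.5]
opening: 0.201
```

```bash
python3 -m pendant '[0.01,0,0,0,1,0.007,0,0,0,1,0,0,0,0,1]'
```

```text
t: 21.25
eef_pos: [471.3, -292.3, 66.4]
tcp_rot: [3.137, 0.006, 1.72]
ft_force: [2.5, -8.2, 3.2]
opening: 0.197
```

```bash
python3 -m pendant '[0.005,0,0,0,1,0,0,0,0,1]'
```

```text
t: 21.5
eef_pos: [470.9, -290.4, 66.3]
tcp_rot: [3.137, 0.006, 1.72]
ft_force: [2.1, -8.4, 4.1]
opening: 0.197
```

```bash
python3 -m pendant '[0.005,0,0,0,1,0,0,0,0,1]'
```

```text
t: 21.75
eef_pos: [470.6, -288.4, 66.2]
tcp_rot: [3.137, 0.006, 1.72]
ft_force: [2.0, -8.8, 3.4]
opening: 0.199
```

```bash
python3 -m pendant '[-0.02,0,0,0,1,0,0,-0.1,0,1,0,0,-0.1,0,1,0,0,-0.1,0,1,0,0,0,0,1]'
python3 - <<'E'
from h import *
e=env.state()['eef_pos'];print(e)
for c in('scene','top'):
    im=env.read_camera(c)
    cv2.imwrite(f'pics/{c}8.png',im[:,:,::-1])
E
```

```text
t: 22.38
eef_pos: [470.7, -294.9, 187.2]
tcp_rot: [3.138, 0.004, 1.72]
ft_force: [0.2, 0.5, -1.6]
opening: 0.197
[ 470.69151738 -294.85875118  187.19543015]
```

View pics/scene8.png

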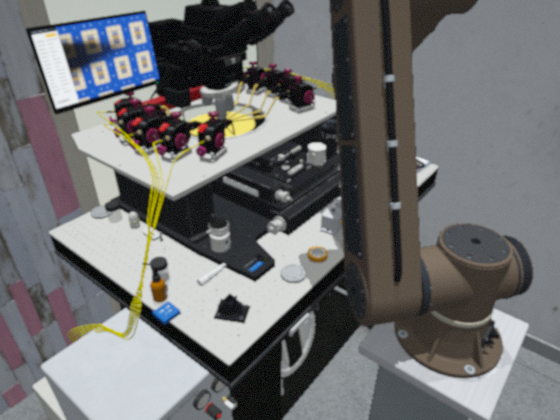

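View pics/top8.png

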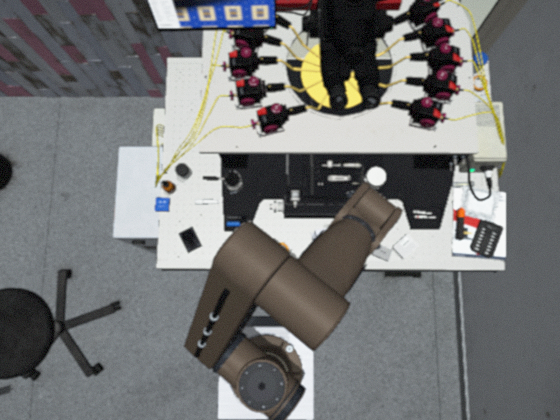

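```bash
python3 -m pendant '[0.12,0,0,0,1,0.12,0,0,0,1,0.12,0,0,0,1,0.12,0,0,0,1,0.12,0,0,0,1,0.12,0,0,0,1,0.12,0,0,0,1,0,0,0,0,1,0,0,0,0,1]'
python3 - <<'E'
from h import *
e=env.state()['eef_pos'];print(e)
im=env.read_camera('scene')[:,:,::-1]
for t in('tube_foot','tube_mid'):
        print(t,[(np.array(d['xyz']).round(1),round(d['confidence'],2)) for d in env.landmark_of(t,'scene')[:2]])
o=proj('scene',e).astype(int)-35;u,v=o
cv2.imwrite('pics/c9.png',cv2.resize(im[v:v+70,u:u+70],None,fx=8,fy=8,interpolation=cv2.INTER_CUBIC))
g=e+[0,0,19];ax=np.array([-.149,.989,0])
print('grip',(proj('scene',g)-o)*8)
for th in(-20,-10,0,10,20):
    d=np.sin(np.radians(th))*ax+[0,0,-np.cos(np.radians(th))]
    print(th,(proj('scene',g+60*d)-o)*8,(proj('scene',g-12*d)-o)*8)
E
```

```text
t: 23.6
eef_pos: [420.0, 37.6, 183.6]
tcp_rot: [-3.14, -0.0, 1.72]
ft_force: [-0.2, -0.1, -0.9]
opening: 0.198
[419.96897641  37.62609931 183.55210616]
tube_foot [(array([ 457. , -196.6,   60.1]), 0.68), (array([422. ,  36.7, 149.7]), 0.48)]
tube_mid [(array([ 464.6, -253.8,   56.9]), 0.49)]
grip [282.56069201 238.67047853]
-20 [307.17168076 348.88778177] [277.39385485 215.53143019]
-10 [292.91685398 370.54331699] [280.39946003 211.14987809]
0 [278.19935761 388.54629103] [283.46426387 207.61953075]
10 [263.41941095 402.33094406] [286.49327242 205.04639988]
20 [248.99508491 411.41821348] [289.39336328 203.50565991]
```

View pics/c9.png

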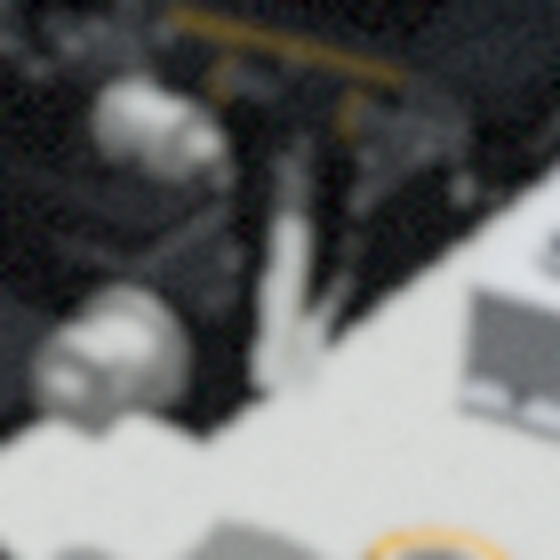

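```bash
python3 -m pendant '[-0.12,0,0,0,1,-0.12,0,0,0,1,-0.12,0,0,0,1,-0.12,0,0,0,1,-0.12,0,0,0,1,-0.12,0,0,0,1,-0.008,0.001,0,0,1,0,0,0.1,0,1,0,0,0.09,0,1,0,0,0,0,1]'
```

```text
t: 25.0
eef_pos: [462.4, -249.4, 106.5]
tcp_rot: [-3.138, -0.003, 1.719]
ft_force: [-0.1, -0.8, -0.7]
opening: 0.196
```

```bash
python3 -m pendant '[0,0,0,0,1]';python3 -m pendant '[0,0.002,0.02,0,1,0,0,0.02,0,1,0,0,0,0,1]'
```

```text
t: 25.12
eef_pos: [464.0, -250.4, 109.3]
tcp_rot: [3.141, 0.001, 1.719]
ft_force: [0.3, 0.1, -0.1]
opening: 0.198
t: 25.5
eef_pos: [464.4, -249.9, 91.9]
tcp_rot: [-3.141, -0.0, 1.72]
ft_force: [0.0, 0.3, -0.3]
opening: 0.198
```

```bash
python3 -m pendant '[0,0,0.02,0,1,0,0,0,0,1]';python3 -m pendant '[0,0,0.02,0,1,0,0,0,0,1]'
```

```text
t: 25.75
eef_pos: [464.3, -249.9, 83.7]
tcp_rot: [-3.141, -0.001, 1.72]
ft_force: [-0.1, -0.4, -0.3]
opening: 0.203
t: 26.0
eef_pos: [464.3, -249.9, 75.6]
tcp_rot: [-3.141, -0.001, 1.72]
ft_force: [0.4, 0.0, -0.5]
opening: 0.2
```

```bash
python3 -m pendant '[0,0,0.025,0,1,0,0,0,0,1]';python3 -m pendant '[0,0,0.01,0,1,0,0,0,0,1]';python3 -m pendant '[0,0,0.005,0,1,0,0,0,0,1]'
```

```text
t: 26.25
eef_pos: [464.2, -249.8, 65.5]
tcp_rot: [-3.141, -0.001, 1.72]
ft_force: [0.1, -0.0, -0.4]
opening: 0.201
t: 26.5
eef_pos: [464.5, -250.0, 62.0]
tcp_rot: [-3.141, -0.0, 1.72]
ft_force: [0.2, 0.7, -0.3]
opening: 0.199
t: 26.75
eef_pos: [464.5, -250.1, 60.2]
tcp_rot: [3.142, 0.0, 1.72]
ft_force: [0.1, 0.8, -0.3]
opening: 0.203
```

```bash
python3 -m pendant '[0,0,0.004,0,1,0,0,0,0,1]';python3 -m pendant '[0,0,0.002,0,1,0,0,0,0,1]'
```

```text
t: 27.0
eef_pos: [464.5, -250.0, 58.6]
tcp_rot: [-3.142, 0.0, 1.72]
ft_force: [0.0, -0.6, -0.4]
opening: 0.2
t: 27.25
eef_pos: [464.5, -250.1, 57.8]
tcp_rot: [-3.142, 0.0, 1.72]
ft_force: [-0.3, -0.4, -0.3]
opening: 0.197
```

```bash
python3 -m pendant '[0,0,0.002,0,1,0,0,0,0,1]';python3 -m pendant '[0,0,0.002,0,1,0,0,0,0,1]'
```

```text
t: 27.5
eef_pos: [464.5, -250.1, 57.0]
tcp_rot: [-3.142, 0.0, 1.72]
ft_force: [0.3, -0.4, -0.9]
opening: 0.196
t: 27.75
eef_pos: [464.5, -250.1, 56.2]
tcp_rot: [-3.142, 0.0, 1.72]
ft_force: [0.3, -0.8, -0.1]
opening: 0.198
```

```bash
python3 -m pendant '[0,0,0.002,0,1,0,0,0,0,1]';python3 -m pendant '[0,0,0.002,0,1,0,0,0,0,1]'
python3 - <<'E'
from h import *
im=env.read_camera('scene')[:,:,::-1]
cv2.imwrite('pics/scene10.png',im)
o=proj('scene',[464,-252,70]).astype(int)-30;u,v=o
a=cv2.resize(im[v:v+60,u:u+60],None,fx=8,fy=8,interpolation=cv2.INTER_CUBIC)
cv2.imwrite('pics/c10.png',a)
E
```

```text
t: 28.0
eef_pos: [464.5, -250.1, 55.4]
tcp_rot: [-3.142, 0.0, 1.72]
ft_force: [0.6, 1.0, -0.1]
opening: 0.197
t: 28.25
eef_pos: [464.6, -250.1, 54.8]
tcp_rot: [3.141, 0.0, 1.72]
ft_force: [-0.6, 0.5, 4.0]
opening: 0.198
```

View pics/c10.png

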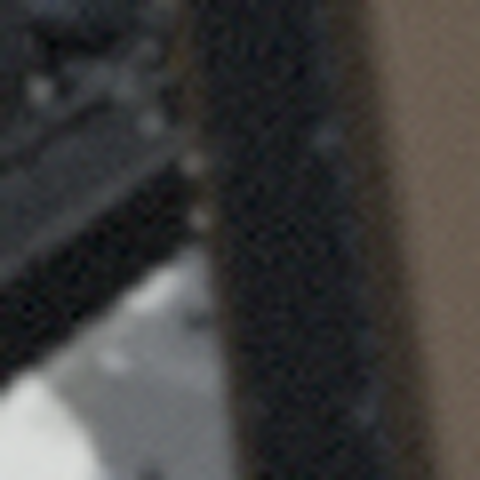

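```bash
python3 -m pendant '[0,0,-0.002,0,1,0,0,0,0,0.5,0,0,0,0,0.5,0,0,0,0,0,0,0,0,0,0,0,0,0,0,-0.5,0,0,0,0,-0.5,0,0,0,0,-0.5]'
```

```text
t: 29.3
eef_pos: [464.6, -250.1, 55.4]
tcp_rot: [3.142, 0.0, 1.72]
ft_force: [0.4, -2.0, 0.3]
opening: 0.715
```

```bash
python3 -m pendant '[0,0,-0.03,0,-0.5,0,0,-0.06,0,-0.5,0,0,-0.1,0,-0.5,0,0,-0.1,0,-0.5,0,0,0,0,-0.5]';python3 -m pendant '[0.1,-0.02,0,0,-0.5,0.12,-0.02,0,0,-0.5,0.12,-0.02,0,0,-0.5,0.12,-0.02,0,0,-0.5,0.12,0,0,0,-0.5,0.12,0,0,0,-0.5,0,0,0,0,-0.5,0,0,0,0,-0.5]'
python3 - <<'E'
from h import *
ims=[]
for c in('scene','top'):
    im=env.read_camera(c)[:,:,::-1]
    cv2.imwrite(f'pics/{c}11.png',im)
    for t in('tube_foot','tube_mid','cover_knob','cover_pin','port_floor','wafer_case','kapton_roll','tip_box_1','clear_box','objective_can','ipa_bottle','cal_box'):
        print(c,t,[(np.array(d['xyz']).round(1),round(d['confidence'],2)) for d in env.landmark_of(t,c)[:2]])
    u,v=proj(c,[450,-240,70]).astype(int)-30
    ims.append(cv2.resize(im[v:v+60,u:u+60],None,fx=6,fy=6,interpolation=cv2.INTER_CUBIC))
cv2.imwrite('pics/c11.png',np.hstack(ims))
E
```

```text
t: 29.92
eef_pos: [465.5, -250.7, 174.8]
tcp_rot: [3.137, 0.004, 1.72]
ft_force: [-0.1, 0.1, 0.1]
opening: 0.75
t: 30.92
eef_pos: [391.4, 22.0, 171.3]
tcp_rot: [-3.141, 0.0, 1.72]
ft_force: [0.2, -0.1, 0.8]
opening: 0.754
scene tube_foot []
scene tube_mid []
scene cover_knob []
scene cover_pin [(array([ 456.9, -198.1,   61.6]), 0.83)]
scene port_floor [(array([ 467.9, -254.2,   17.3]), 0.89), (array([ 459.4, -225. ,   -1.9]), 0.52)]
scene wafer_case [(array([417.8,  57.9,  -3.6]), 0.98)]
scene kapton_roll [(array([408.6, -49.4,   2.3]), 0.65), (array([576.7, 381. ,  -1.7]), 0.51)]
scene tip_box_1 [(array([ 467. , -253.3,   18.6]), 0.68)]
scene clear_box []
scene objective_can [(array([688.5, 300.4,   2.2]), 0.54)]
scene ipa_bottle [(array([689.2, 301.2,  -0.7]), 0.63), (array([637.6, 353.8,  -6.9]), 0.59)]
scene cal_box [(array([574.3, 379.1,   1.2]), 0.72)]
top tube_foot [(array([689.7, 302.1,  -3.2]), 0.45), (array([ 466.2, -253.6,   16.3]), 0.4)]
top tube_mid [(array([ 404.2, -404.1,    0.8]), 0.73)]
top cover_knob [(array([ 465.6, -248.6,   17.1]), 0.73), (array([ 404. , -205.5,   72.9]), 0.47)]
top cover_pin [(array([ 455.8, -197. ,   59.1]), 0.64)]
top port_floor [(array([ 467.7, -251. ,   16.2]), 0.57)]
top wafer_case [(array([692.9, 302.2,  -2.7]), 0.47)]
top kapton_roll [(array([412.3, -49.5,   2.7]), 0.64)]
top tip_box_1 [(array([ 406.2, -402.2,    0.8]), 0.73)]
top clear_box [(array([ 427.6, -480.7,    1.8]), 0.66)]
top objective_can [(array([692.4, 303. ,  -4.1]), 0.48)]
top ipa_bottle [(array([633.7, 356.1,   1.6]), 0.68)]
top cal_box [(array([572.7, 375.8,  -1.6]), 0.56)]
```

View pics/c11.png

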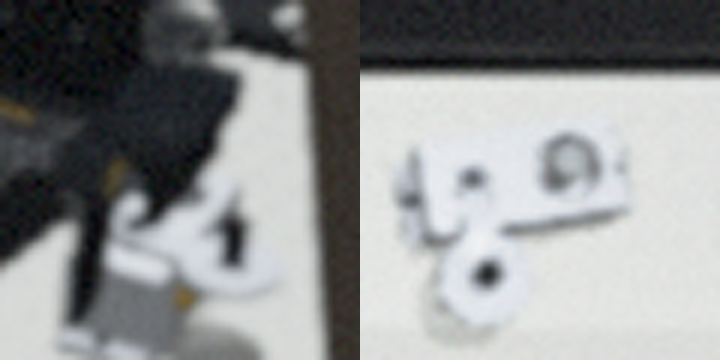

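```bash
python3 -m pendant '[0.1,0.03,0,0,-0.5,0.12,0.03,0,0,-0.5,0.12,0.03,0,0,-0.5,0,0,0,0,-0.5,0,0,0,0,-0.5]'
python3 - <<'E'
from h import *
ims=[]
for c in('scene','top'):
    im=env.read_camera(c)[:,:,::-1]
    u,v=proj(c,[450,-240,70]).astype(int)-25
    ims.append(cv2.resize(im[v:v+50,u:u+50],None,fx=8,fy=8,interpolation=cv2.INTER_CUBIC))
    for t in('tube_foot','tube_mid','cover_knob'):
        print(c,t,[(np.array(d['xyz']).round(1),round(d['confidence'],2)) for d in env.landmark_of(t,c)[:2]])
    print(c,(proj(c,[464.5,-253.5,90])-[u,v])*8,(proj(c,[464.5,-253.5,55])-[u,v])*8)
cv2.imwrite('pics/c12.png',np.hstack(ims))
E
```

```text
t: 32.85
eef_pos: [406.6, 161.7, 171.3]
tcp_rot: [-3.141, 0.0, 1.72]
ft_force: [-0.2, 0.5, -0.2]
opening: 0.753
scene tube_foot [(array([ 464.4, -249.3,   21.6]), 0.42)]
scene tube_mid [(array([ 465. , -251.5,   53.1]), 0.58)]
scene cover_knob [(array([ 404.1, -207.8,   74.3]), 0.74)]
scene [194.40485817 137.72112335] [187.71333541 210.67004868]
top tube_foot [(array([ 463.1, -253.6,   15.1]), 0.51)]
top tube_mid [(array([ 462.6, -251.6,   52.1]), 0.6), (array([ 401.1, -205. ,   73.9]), 0.42)]
top cover_knob [(array([ 399.4, -206.6,   72.1]), 0.6)]
top [243.8557259  164.82126154] [234.85173371 176.84418743]
```

View pics/c12.png

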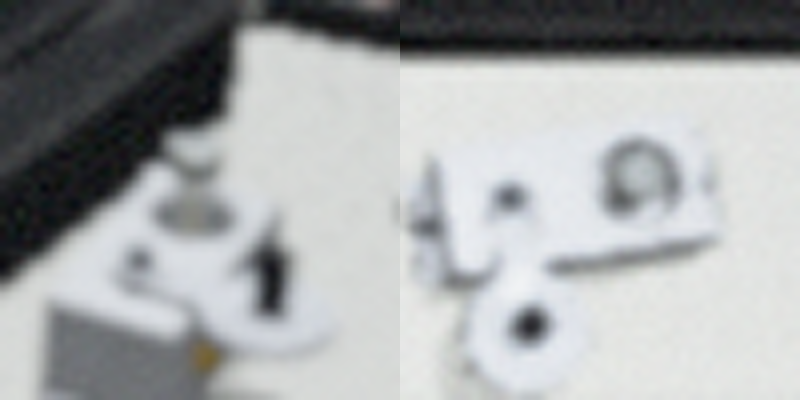

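```bash
python3 -c "
from cell import env
s=env.state();print(s['t'],abs(s['qvel']).max());print(env.job_done())"
```

```text
33.25 0.005012930148956961
the job is handed in; nothing more can be done
None
```

The dust cover is swung aside to its stop and the sample tube stands upright in the open port, grey cap up. I handed the job in at 33 s of the 54 s allowed.

**Cover:** I gripped the knob and took it round its pin until the force rose to about 28 N. That, and a turn of about 86° against the 85° I expected, put it at the stop. In the last picture the knob is at about (402, −207) mm.

**Tube:** I drew it out of the rest along its length. The tool cannot tilt, so I brought the tube upright by pushing its foot against the port's side face, at about 9 N. I then checked it in a picture and found it within about 3° of upright.

**Lowering:** I went down in small steps and felt 4 N at a fingertip height of 54.8 mm. That is almost level with the block's top, so the fingers may have touched the block rather than the tube the floor. The foot was at most a few millimetres above the floor when I let go.

**Last checks, from both cameras after release:**
- **Position:** the foot is about 2–4 mm from the well's axis, by the networks' readings.
- **Height:** the tube's middle is about 52–53 mm up, against 52 mm when it stands on the floor. The cap's place in the scene picture agrees.
- **Network readings that disagreed:** one scene-camera reading put the foot about 5 mm above the floor, which is within that reading's error. Before I moved the arm clear, one reading also put the cover knob in the well, a false find.
- **Bystanders:** by the networks' readings none moved more than a few millimetres, and the robot was touching nothing.

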